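Feel the gap of a gel-plate clamp with a gauge blade

ROBOT

A 6-joint arm with a two-finger parallel gripper is mounted at the origin on the work surface. World frame = base frame: x ahead of the robot, y to its left, z up, the work surface at z = 0. Lengths are in m, angles in rad, forces in N, time in s.
With the tool pointing down it reaches from about 0.325 to 0.775 m from the base axis. Payload 9.3 kg.
Tool frame: the origin (TCP) lies between the finger pads, 19 mm behind the fingertips; this is the grasp point; z points along the fingers, y is the line along which they close (so a half turn about z gives the same grasp; the last joint's range is limited). The gripper opens to 85 mm and grips with 20 to 120 N. Pads are 22 mm wide; open, the fingers measure 114 mm over their backs; the gripper's body (76 mm by 85 mm) begins 54 mm behind the grasp point. The pads swing forward as they close: fully open they stand 13 mm farther back than shut.
Start: joints at [1.068, 0.259, 0.021, 1.334, 0, 1.418], TCP at [0.188, 0.517, 0.25] pointing down, gripper open.
Joint ranges: [-3.04, 3.04], [-0.91, 1.82], [-1.04, 1.36], [-1.92, 1.95], [-1.52, 1.45], [-3.14, 3.14]. Speed limits (rad/s): [2.22, 2.22, 2.79, 3.14, 3.14, 3.14].

INTERFACE

Orientations are given as a rotation vector (axis times angle).
In Python, from rig import ctrl gives the robot as it stands.
- The arm moves only by the tool apply_moves, never from a script. Its argument "rows" is a list of rows, each a list of 7 numbers: the shift along the tool's x, y, z in m, then the turn, a rotation vector about the tool's x, y, z in rad, then the opening, from -1 (shut) to 1 (fully open). In form: [[tx, ty, tz, rx, ry, rz, hand], ...]. A call has 1 to 12 rows; each row shifts and turns the commanded pose from where the row before left it, along the tool's axes as they then stand; what a row does not reach is not made up. A row lasts 1/8 s, in which the tool goes at most 62.5 mm and 10.7 degrees, less where a joint would pass 70% of its speed; a pose out of reach is approached as far as the arm can. A call is refused whole if a number of a shift passes 0.0625 or a number of a turn 0.188, either way. A call with a gripper value outside its range is refused whole. The fingers move at their own pace and stop on an object; the grip force is fixed at half the most. Time passes only in rows, so rows that do not move let the fingers close. It gives the time, the measured TCP pose, the force, the opening and the grip force at its end, in the units of the state.
- ctrl.observe(): the state, without advancing time (a new reading comes with each control period).
- ctrl.snapshot(name): name is "scene" or "top" or "wrist"; returns a dict with "pixels" (420x560x3 uint8, red, green, blue), "z_map" (420x560 float32, m along the optical axis (not along the pixel's ray), 0 where there is no reading), "intrinsics" (3x3 intrinsics, pixels), "D" ([k1, k2, p1, p2, k3] as OpenCV has them; the pictures are not rectified), "R" (3x3) and "t" (3): a world point X has camera coordinates R X + t; the wrist camera has in their place "mount" (4x4, takes a point from camera to tool coordinates, whose origin is the TCP and whose axes are the flange's). Camera axes: x right, y down, z forward; pixel columns grow to the right and rows downward; lengths in m; the calibration is good to about 2 mm. A picture is of the moment at which its call begins: read the wrist's pose just before it.
- ctrl.hand_in(): hands the job in; it is judged then, once.
The state is a dict: "time_s": time; "joint_pos": joint angles; "qvel": joint speeds; "tau": joint torques, N m; "ee_pos": TCP position; "tool_rot": TCP orientation; "contact_force": force on the tool from outside, world axes, zero at the start; "torque": the same for the moment, N m; "grip_width": finger opening in m; "finger_force": force on a finger pad.
Only numpy, scipy, OpenCV 4.12 (cv2) and the standard library are available. Lean on these libraries where they do the work, as an engineer would, in place of code of your own. Each camera call takes 0.05 s, during which the arm holds its last target. There are 200 camera calls.

TASK

Take the plain flat gauge blade out of its stand by its handle (leave the toothed comb) and slide it, upright, down between the two glass plates of the gel clamp until it drags snugly on both plates: about 5 N of drag as it slides, gently, not rammed home. Finish holding it still at that depth, with the handle still in the gripper, and leave everything else where it stands.

Things in the scene. Friction and masses are not known exactly. Their poses are not given: they have to be found in the camera images.
- gauge: Plain upright steel blade 3 mm thick (x), 30 mm wide (y), 85 mm long, with a white plastic handle on top, 16 mm thick (x), 34 mm wide (y), 45 mm tall. Origin: centre of the blade's bottom edge; z up along the blade, so the handle spans z = 85 to 130 mm; x normal to the flat face. Mass about 90 g. Starts in one of the stand's slots, 42 mm deep in it, its axes along the stand's.
- rack: The grey stand, fixed, 70 x 140 mm, 50 mm tall, origin at the centre of its underside. Two slots (4 mm in x + 1 mm play, 31 mm in y + 1 mm play, 42 mm deep, floors 8 mm above the bench) at y = -36 and +36 mm; one holds the gauge, the other the comb.
- comb: White comb in the other slot: four teeth instead of a plain blade and a thinner, wider handle (8 x 44 x 24 mm, its top 104 mm above the comb's bottom). Origin: centre of its lower end, z up. Leave it in its slot.
- clamp: The gel-plate clamp, fixed to the bench: a grey base 130 x 170 x 14 mm with two posts 102 mm tall at y = +-72 mm. Origin at the centre of the base's underside, x normal to the plates, z up; its yaw is the plates' yaw.
- mouth (a point): Centre of the top of the clamp's mouth, 120 mm above the bench; axes as the clamp's. Two grey guide lips, 88 mm long in y, tops 22 mm apart in x, funnel over 14 mm of height to the glass, where the gap is 4.9 to 7.5 mm. Below, the gap narrows by 1 mm per 10 mm: the blade first touches both plates with its lower end 33 to 59 mm below this point, by the hidden gap setting, so feel for it.
- back_plate: The upright glass plate on the clamp's +x side, 84 mm wide, 5 mm thick, with its guide lip. It and the front plate float together along x by up to 8 mm either way under very light force (60 N/m), so the pair centres itself on the blade. Origin: at rest as the clamp's.
- front_plate: The glass plate on the clamp's -x side, 84 mm wide, 55 mm tall, 5 mm thick, leaning so that the gap narrows downward, with its guide lip; sprung towards the back plate with 8 N per mm, so the blade's drag grows by roughly 0.5 to 1 N per mm while it slides (less once stopped). Origin: at rest and at mid setting as the clamp's.
- reagent: White bottle with a cap, 52 mm across, 100 mm tall, origin under its centre. Leave alone.
- amber: Amber jar, 60 mm across, 85 mm tall, origin under its centre. Leave alone.
- beaker: Clear plastic beaker, 66 mm across, 85 mm tall, origin under its centre. Leave alone.
Not all that is in view belongs to the job. Several things have the shape of the clamp; the one meant has the colours described above.

How it is judged:
By the outcome, as a careful person would: the job done as asked, in the order asked, and still so for the second after the job is handed in, while the arm keeps its last pose, push and grip.
It also fails if it takes over 40 s, if anything falls off the work surface, if the arm or the gripper's body presses on something with over 40 N, if the wrist force passes 120 N, or if a joint passes its speed limit or range.

## Working session

There is one attempt and no reset: what is moved stays moved. The work goes in short steps, Python scripts to look and compute and a tool call to move; the robot and the scene stay as the last step left them, time stands still between calls to the robot, and variables do not carry over. Pictures are saved under pics/ and viewed, at most 10 in all, crops included, and the job is handed in when it is done.

Besides the shell and the picture viewer there is one more tool, called after ">>>" in YAML: its name, and indented under it one key for each argument. apply_moves: Moves the arm, as the interface text tells. Its arguments: {"type":"object","properties":{"rows":{"type":"array"}},"required":["rows"]}

```bash
mkdir -p pics; ls
cat > h.py <<'E'
import numpy as np, cv2
from rig import ctrl
from scipy.spatial.transform import Rotation as Ro
def snap(n):
    st=ctrl.observe(); s=ctrl.snapshot(n)
    if n=="wrist":
        M=np.asarray(s["mount"]); T=np.eye(4); T[:3,:3]=Ro.from_rotvec(st["tool_rot"]).as_matrix(); T[:3,3]=st["ee_pos"]
        C=np.linalg.inv(T@M); s["R"]=C[:3,:3]; s["t"]=C[:3,3]
    s["R"]=np.asarray(s["R"]);s["t"]=np.asarray(s["t"]).ravel()
    return s
def cloud(s):
    z=np.asarray(s["z_map"]); v,u=np.mgrid[:z.shape[0],:z.shape[1]]
    p=cv2.undistortPoints(np.stack([u,v],-1).reshape(-1,1,2).astype(np.float64),np.asarray(s["intrinsics"]),np.asarray(s["D"])).reshape(*z.shape,2)
    c=np.dstack([p*z[...,None],z])
    P=(c-s["t"])@s["R"]; P[z<=0]=np.nan
    return P
def save(s,f): cv2.imwrite("pics/"+f,cv2.cvtColor(s["pixels"],cv2.COLOR_RGB2BGR))
E
python3 - <<'E'
from h import *
import pickle
for n in("scene","top"):
    s=snap(n); save(s,n+".png"); pickle.dump(s,open(n+".pkl","wb")); print(n,-s["R"].T@s["t"],s["R"][2])
print(ctrl.observe())
E
```

```text
pics
scene [0.99166989 0.62068941 0.68988874] [-0.47220138 -0.62754772 -0.61903935]
top [ 0.3432621  -0.01381163  1.25420345] [ 0.14979029  0.02773054 -0.98832883]
{'time_s': 0.1, 'joint_pos': array([1.06841969e+00, 2.59175553e-01, 2.08333783e-02, 1.33369751e+00,
       3.03138461e-05, 1.41821779e+00]), 'qvel': array([ 0.00036115, -0.00166555,  0.00177105,  0.00100516,  0.00176729,
       -0.00063198]), 'tau': array([ 3.81109639e-03, -5.56692731e+01,  3.45070016e+01,  1.15589579e-02,
       -2.16919261e-04,  1.32037666e-06]), 'ee_pos': array([0.18836568, 0.5164997 , 0.24940338]), 'tool_rot': array([-5.46589892e-01, -3.09324223e+00,  1.83370592e-03]), 'contact_force': array([ 0.3819579 , -0.11457071,  0.65090616]), 'torque': array([ 0.01535651,  0.00812548, -0.00838097]), 'finger_force': 0.0, 'grip_width': 0.08552654753746476}
```

View pics/scene.png

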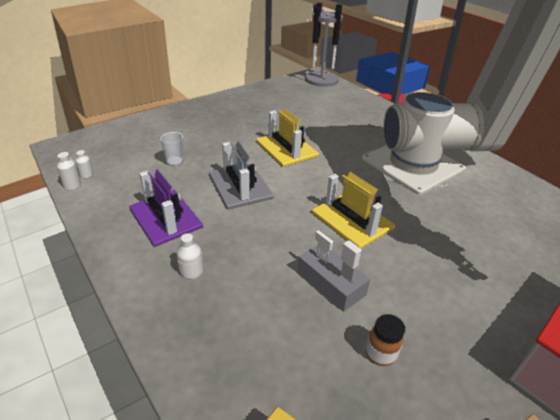

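View pics/top.png

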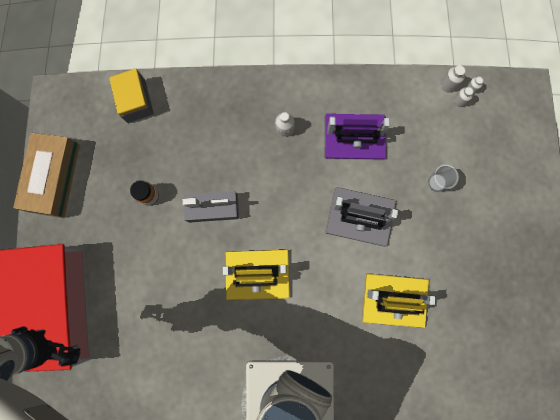

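The scene has the grey clamp at top-view pixel (362,216), with yellow and purple decoys around it. The rack is at (210,206), with the thick-handled gauge on its left at about (190,202) and the comb at about (217,202).

Run:
```python
from h import *
import pickle
s=pickle.load(open("top.pkl","rb")); P=cloud(s)
print("bench z",np.nanmedian(P[250:280,150:210,2]))
def rect(m,n):
    q=P[m][:,:2].astype(np.float32); r=cv2.minAreaRect(q*1000); print(n,m.sum(),r, "z",np.nanmedian(P[m][:,2]))
def box(r0,r1,c0,c1):
    m=np.zeros(P.shape[:2],bool); m[r0:r1,c0:c1]=1; return m
Z=P[...,2]
def big(m):
    n,l,st,_=cv2.connectedComponentsWithStats(m.astype(np.uint8)); return l==1+np.argmax(st[1:,4])
rk=box(180,230,170,250); rect(big(rk&(Z>.042)&(Z<.058)),"rack top")
rect(big(rk&(Z>.1)),"hi"); 
for c0,c1,n in((170,203,"left"),(203,240,"right")):
    m=box(180,230,c0,c1)&(Z>.07); rect(big(m),n); print(np.nanpercentile(P[m][:,2],[5,50,95]))
ck=box(180,250,318,405)
rect(big(ck&(Z>.007)&(Z<.022)),"base")
m=ck&(Z>.09); rect(m,"clamp hi")
n,l,st,c=cv2.connectedComponentsWithStats(m.astype(np.uint8))
for i in range(1,n):
    if st[i,4]>8: rect(l==i,"part%d"%i)
for n,b in(("top",(170,250,160,410)),):
    c=s["pixels"][b[0]:b[1],b[2]:b[3]]
    cv2.imwrite("pics/c1.png",cv2.cvtColor(cv2.resize(c,None,fx=3.1,fy=3.1,interpolation=cv2.INTER_CUBIC),cv2.COLOR_RGB2BGR))
```

```text
bench z 0.000566706209655181
rack top 1161 ((528.286376953125, 211.31051635742188), (71.24373626708984, 142.5173797607422), 3.5172319412231445) z 0.050411156001574225
hi 136 ((525.6197509765625, 247.48728942871094), (16.580196380615234, 35.814430236816406), 0.4106069505214691) z 0.13678946879983842
left 143 ((525.6204833984375, 247.3849334716797), (16.580196380615234, 36.01912307739258), 0.4106069505214691) z 0.13654616225871596
[0.10136486 0.13654616 0.14126441]
right 81 ((530.2316284179688, 174.67333984375), (8.08348274230957, 44.11912155151367), 3.3787715435028076) z 0.10988731157043928
[0.09103129 0.10988731 0.11469219]
base 1848 ((500.9200439453125, -195.54360961914062), (172.13955688476562, 131.4070587158203), 77.33778381347656) z 0.014305989499744874
clamp hi 474 ((501.40570068359375, -194.23776245117188), (158.04830932617188, 46.28126907348633), 76.96134948730469) z 0.11038190261335956
part1 53 ((529.2581176757812, -127.0167236328125), (13.951284408569336, 22.669403076171875), 74.70075988769531) z 0.10184113051449561
part2 355 ((498.85931396484375, -200.243896484375), (101.91297149658203, 34.04526901245117), 70.82618713378906) z 0.1146847235359614
part3 49 ((496.79595947265625, -267.75543212890625), (12.201268196105957, 22.048358917236328), 78.60221862792969) z 0.10218681006980156
part4 17 ((495.8496398925781, -141.8104248046875), (7.468200206756592, 10.696159362792969), 87.15833282470703) z 0.09839215927281651
```

View pics/c1.png

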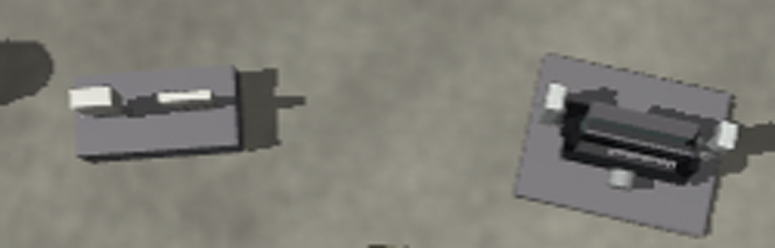

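The crop shows the rack with its left handle thick (gauge) and right one thin (comb), and the clamp's dark slot between lips at about (640,150). The gauge is at about (526,247) mm with yaw 3.5°. The clamp is at (501,-195) mm with yaw about -12.8°.

```bash
cat >> h.py <<'E'
def plan(xyz,ang,n,rate=1):
    "rows to bring TCP to xyz, tool y at world angle ang (deg, mod 180), pointing down, from measured pose"
    st=ctrl.observe(); p=np.array(st["ee_pos"]); R=Ro.from_rotvec(st["tool_rot"]); xyz=np.array(xyz)
    a=np.radians(ang); 
    best=None
    for k in (0,np.pi):
        y=np.array([np.cos(a+k),np.sin(a+k),0]); z=np.array([0,0,-1.]); G=Ro.from_matrix(np.column_stack([np.cross(y,z),y,z]))
        d=(R.inv()*G).as_rotvec()
        if best is None or np.linalg.norm(d)<np.linalg.norm(best): best=d
    for i in range(n):
        print(list(np.round(np.r_[R.inv().apply((xyz-p)/n),best/n],4)))
        R=R*Ro.from_rotvec(best/n)
E
python3 -c "
from h import *
plan([.526,.2473,.21],3.5,8)"
```

```text
[np.float64(-0.0512), np.float64(-0.0171), np.float64(0.0049), np.float64(-0.0002), np.float64(0.0001), np.float64(0.145)]
[np.float64(-0.0531), np.float64(-0.0096), np.float64(0.0049), np.float64(-0.0002), np.float64(0.0001), np.float64(0.145)]
[np.float64(-0.0539), np.float64(-0.0018), np.float64(0.0049), np.float64(-0.0002), np.float64(0.0001), np.float64(0.145)]
[np.float64(-0.0536), np.float64(0.006), np.float64(0.0049), np.float64(-0.0002), np.float64(0.0001), np.float64(0.145)]
[np.float64(-0.0522), np.float64(0.0137), np.float64(0.0049), np.float64(-0.0002), np.float64(0.0001), np.float64(0.145)]
[np.float64(-0.0497), np.float64(0.0211), np.float64(0.0049), np.float64(-0.0002), np.float64(0.0001), np.float64(0.145)]
[np.float64(-0.0461), np.float64(0.0281), np.float64(0.0049), np.float64(-0.0002), np.float64(0.0001), np.float64(0.145)]
[np.float64(-0.0416), np.float64(0.0344), np.float64(0.0049), np.float64(-0.0002), np.float64(0.0001), np.float64(0.145)]
```

>>> apply_moves:
  rows:
    - [-0.051, -0.017, 0.005, 0, 0, 0.145, 1]
    - [-0.053, -0.01, 0.005, 0, 0, 0.145, 1]
    - [-0.054, -0.002, 0.005, 0, 0, 0.145, 1]
    - [-0.054, 0.006, 0.005, 0, 0, 0.145, 1]
    - [-0.052, 0.014, 0.005, 0, 0, 0.145, 1]
    - [-0.05, 0.021, 0.005, 0, 0, 0.145, 1]
    - [-0.046, 0.028, 0.005, 0, 0, 0.145, 1]
    - [-0.042, 0.034, 0.005, 0, 0, 0.145, 1]
    - [0, 0, 0, 0, 0, 0, 1]
    - [0, 0, 0, 0, 0, 0, 1]

```text
time_s: 1.35
ee_pos: [0.5253, 0.2464, 0.2095]
tool_rot: [-2.152, -2.288, 0.002]
contact_force: [-0.2, -0.2, 0.7]
grip_width: 0.0853
finger_force: 0.0
```

Run:
```python
from h import *
s=snap("wrist"); save(s,"w1.png"); P=cloud(s); Z=P[...,2]
m=(Z>.128)&(Z<.148); print(m.sum(), cv2.minAreaRect((P[m][:,:2]*1000).astype(np.float32)),np.median(Z[m]))
n,l,st,c=cv2.connectedComponentsWithStats(m.astype(np.uint8))
for i in range(1,n):
    if st[i,4]>100: q=P[l==i]; print(st[i],c[i],cv2.minAreaRect((q[:,:2]*1000).astype(np.float32)),np.median(q[:,2]))
o=ctrl.observe();print(o["time_s"],o["ee_pos"],o["tool_rot"],o["contact_force"])
```

```text
1621 ((526.1593017578125, 247.39280700683594), (15.927079200744629, 33.85531234741211), 3.8016037940979004) 0.1373351944361709
[ 270  197   28   60 1621] [283.42381246 226.93954349] ((526.1593017578125, 247.39280700683594), (15.927079200744629, 33.85531234741211), 3.8016037940979004) 0.1373351944361709
1.4 [0.52495569 0.24690327 0.2098607 ] [-2.15082928e+00 -2.28917645e+00  6.74275713e-04] [-0.36169665  0.13994609  0.93199209]
```

View pics/w1.png

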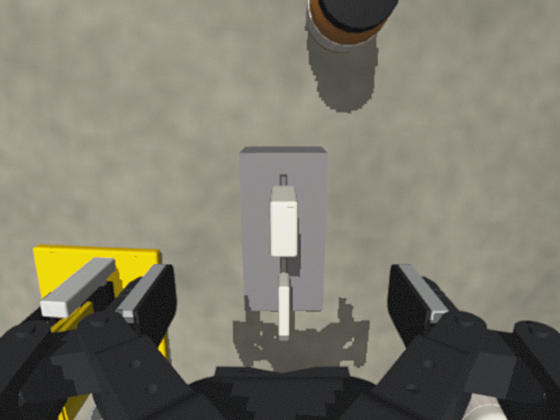

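The handle is centred under the gripper at wrist pixel (283,227), clear of the comb at (284,305). The position is (526.2, 247.4) mm, so I'll descend and grip.

>>> apply_moves:
  rows:
    - [0.0005, 0.001, 0.02, 0, 0, 0, 1]
    - [0, 0, 0.03, 0, 0, 0, 1]
    - [0, 0, 0.03, 0, 0, 0, 1]
    - [0, 0, 0.011, 0, 0, 0, 1]
    - [0, 0, 0, 0, 0, 0, 0]
    - [0, 0, 0, 0, 0, 0, -0.5]
    - [0, 0, 0, 0, 0, 0, -1]
    - [0, 0, 0, 0, 0, 0, -1]
    - [0, 0, 0, 0, 0, 0, -1]
    - [0, 0, 0, 0, 0, 0, -1]

```text
time_s: 2.65
ee_pos: [0.5268, 0.2471, 0.1198]
tool_rot: [2.152, 2.288, 0.002]
contact_force: [-0.9, -0.4, 5.7]
grip_width: 0.0154
finger_force: 58.5
```

>>> apply_moves:
  rows:
    - [0, 0, -0.01, 0, 0, 0, -1]
    - [0, 0, -0.02, 0, 0, 0, -1]
    - [0, 0, -0.02, 0, 0, 0, -1]
    - [0, 0, -0.03, 0, 0, 0, -1]
    - [0, 0, -0.04, 0, 0, 0, -1]
    - [0, 0, -0.04, 0, 0, 0, -1]
    - [0, 0, 0, 0, 0, 0, -1]
    - [0, 0, 0, 0, 0, 0, -1]

```text
time_s: 3.65
ee_pos: [0.5264, 0.2469, 0.2785]
tool_rot: [-2.153, -2.288, 0.001]
contact_force: [-1.2, 0.4, -1.9]
grip_width: 0.0155
finger_force: 58.6
```

Run:
```python
from h import *
o=ctrl.observe();print(o["ee_pos"],o["contact_force"],o["finger_force"])
plan([.501,-.1955,.275],-12.8,10)
s=snap("top");save(s,"t2.png")
s=snap("wrist"); save(s,"w2.png")
cv2.imwrite("pics/w2s.png",cv2.imread("pics/w2.png"))
```

```text
[0.5263647  0.24692611 0.27847437] [-1.18313316  0.44755777 -1.92259372] 58.586729764938354
[np.float64(-0.044), np.float64(-0.0052), np.float64(0.0004), np.float64(-0.0001), np.float64(0.0), np.float64(0.0284)]
[np.float64(-0.0441), np.float64(-0.004), np.float64(0.0004), np.float64(-0.0001), np.float64(0.0), np.float64(0.0284)]
[np.float64(-0.0442), np.float64(-0.0027), np.float64(0.0004), np.float64(-0.0001), np.float64(0.0), np.float64(0.0284)]
[np.float64(-0.0443), np.float64(-0.0015), np.float64(0.0004), np.float64(-0.0001), np.float64(0.0), np.float64(0.0284)]
[np.float64(-0.0443), np.float64(-0.0002), np.float64(0.0004), np.float64(-0.0001), np.float64(0.0), np.float64(0.0284)]
[np.float64(-0.0443), np.float64(0.0011), np.float64(0.0004), np.float64(-0.0001), np.float64(0.0), np.float64(0.0284)]
[np.float64(-0.0443), np.float64(0.0023), np.float64(0.0004), np.float64(-0.0001), np.float64(0.0), np.float64(0.0284)]
[np.float64(-0.0442), np.float64(0.0036), np.float64(0.0003), np.float64(-0.0001), np.float64(0.0), np.float64(0.0284)]
[np.float64(-0.0441), np.float64(0.0048), np.float64(0.0003), np.float64(-0.0001), np.float64(0.0), np.float64(0.0284)]
[np.float64(-0.0439), np.float64(0.0061), np.float64(0.0003), np.float64(-0.0001), np.float64(0.0), np.float64(0.0284)]
```

View pics/w2.png

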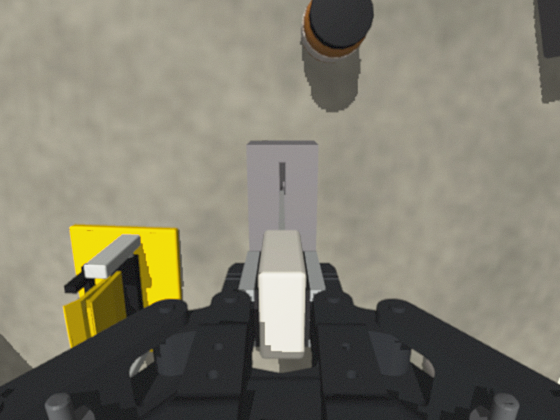

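The gauge is clear of the stand, with the empty slot at (283,175). The wrist camera looks toward tool +x, so I'll stop just past the clamp on its -y side to see its mouth.

>>> apply_moves:
  rows:
    - [-0.052, -0.007, 0, 0, 0, 0.0284, -1]
    - [-0.052, -0.006, 0, 0, 0, 0.0284, -1]
    - [-0.052, -0.0045, 0, 0, 0, 0.0284, -1]
    - [-0.052, -0.003, 0, 0, 0, 0.0284, -1]
    - [-0.052, -0.0015, 0, 0, 0, 0.0284, -1]
    - [-0.0525, 0, 0, 0, 0, 0.0284, -1]
    - [-0.0525, 0.0015, 0, 0, 0, 0.0284, -1]
    - [-0.0525, 0.003, 0, 0, 0, 0.0284, -1]
    - [-0.052, 0.0045, 0, 0, 0, 0.0284, -1]
    - [-0.052, 0.006, 0, 0, 0, 0.0284, -1]
    - [0, 0, 0, 0, 0, 0, -1]
    - [0, 0, 0, 0, 0, 0, -1]

```text
time_s: 5.25
ee_pos: [0.4843, -0.2743, 0.278]
tool_rot: [-2.454, -1.958, 0.0]
contact_force: [-0.4, -0.4, -0.9]
grip_width: 0.0154
finger_force: 58.7
```

Run:
```python
from h import *
import pickle
o=ctrl.observe();print(o["time_s"],o["ee_pos"],o["tool_rot"],o["contact_force"])
s=snap("wrist"); save(s,"w3.png"); pickle.dump(s,open("w3.pkl","wb")); P=cloud(s); Z=P[...,2]
print(-s["R"].T@s["t"])
near=np.hypot(P[...,0]-.501,P[...,1]+.1955)<.12
for a,b in((.007,.021),(.097,.107),(.112,.13)):
    m=near&(Z>a)&(Z<b); n,l,st,c=cv2.connectedComponentsWithStats(m.astype(np.uint8))
    for i in range(1,n):
        if st[i,4]>80: q=P[l==i]; r=cv2.minAreaRect((q[:,:2]*1000).astype(np.float32)); print(st[i,4],c[i].round(),np.round(r[0],1),np.round(r[1],1),round(r[2],1),np.median(q[:,2]).round(4))
```

```text
5.25 [ 0.4842551  -0.27427411  0.2780277 ] [-2.45378741e+00 -1.95842180e+00  3.29237601e-04] [-0.38548511 -0.44249044 -0.86377478]
[ 0.49954613 -0.2078357   0.4014474 ]
6005 [242.  93.] [ 474.1 -189.7] [170.9  74.7] 77.0 0.0134
6397 [325.  93.] [ 543.4 -205.6] [170.3  45.4] 76.6 0.0134
276 [261.  96.] [ 480.6 -190.4] [97.   3.1] 77.3 0.0134
244 [297.   4.] [ 528.6 -132.9] [ 5.7 21. ] 76.8 0.1009
149 [260.  28.] [ 496.2 -143.5] [ 8.7 11.1] 76.6 0.0985
181 [276. 104.] [ 495.2 -204.1] [67.8  1.6] 77.0 0.1052
135 [261. 155.] [ 473.7 -240.7] [ 7.6 11.9] 76.5 0.0985
431 [295. 181.] [ 497.3 -268.9] [14.  21.4] 77.4 0.1012
1113 [267.  90.] [ 490.9 -193.5] [87.7  7.4] 76.9 0.1175
1099 [293.  90.] [ 509.8 -197.9] [87.7  7.6] 76.7 0.1175
```

View pics/w3.png

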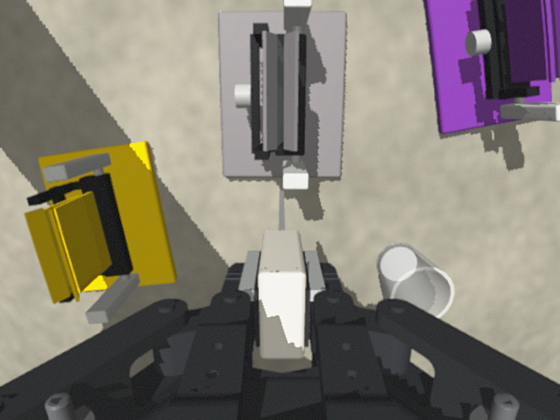

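The wrist view shows the grey clamp's lips as strips at (267,90) and (293,90), and the mouth between them is clear. The mouth centre is (500.4,-195.7) mm with yaw -13.2°.

>>> apply_moves:
  rows:
    - [0.02, -0.0005, 0, 0, 0, 0.006, -1]
    - [0.03, -0.0006, 0, 0, 0, 0, -1]
    - [0.0302, -0.0006, 0, 0, 0, 0, -1]
    - [0, 0, 0, 0, 0, 0, -1]
    - [0, 0, 0.02, 0, 0, 0, -1]
    - [0, 0, 0.02, 0, 0, 0, -1]
    - [0, 0, 0, 0, 0, 0, -1]
    - [0, 0, 0, 0, 0, 0, -1]

```text
time_s: 6.3
ee_pos: [0.5012, -0.196, 0.2398]
tool_rot: [2.46, 1.953, 0.0]
contact_force: [0.6, 0.2, -1.0]
grip_width: 0.0151
finger_force: 58.5
```

Run:
```python
from h import *
o=ctrl.observe();print(o["time_s"],o["ee_pos"],o["tool_rot"],o["contact_force"],o["torque"])
s=snap("top"); a=s["pixels"][170:260,310:410]; b=snap("scene")["pixels"][110:220,190:290]
f=lambda x:cv2.resize(x,(400,400),interpolation=cv2.INTER_CUBIC)
cv2.imwrite("pics/c4.png",cv2.cvtColor(np.hstack([f(a),f(b)]),cv2.COLOR_RGB2BGR))
```

```text
6.3 [ 0.50122889 -0.19597644  0.23977484] [2.45964095e+00 1.95318521e+00 3.25417743e-04] [ 0.60414094  0.23794574 -1.02737996] [-0.01414704 -0.05215714 -0.02667295]
```

View pics/c4.png

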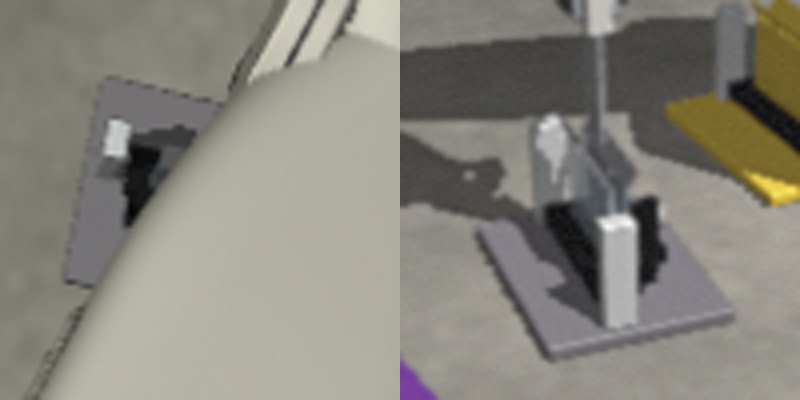

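The blade tip stands over the mouth between the lips, at right panel (598,130). I'll go down in steps and watch the force.

>>> apply_moves:
  rows:
    - [0, 0, 0.006, 0, 0, 0, -1]
    - [0, 0, 0.006, 0, 0, 0, -1]
    - [0, 0, 0.006, 0, 0, 0, -1]
    - [0, 0, 0.004, 0, 0, 0, -1]
    - [0, 0, 0, 0, 0, 0, -1]
    - [0, 0, 0, 0, 0, 0, -1]

```text
time_s: 7.15
ee_pos: [0.5011, -0.196, 0.2171]
tool_rot: [2.461, 1.953, 0.0]
contact_force: [-0.8, 0.5, -0.4]
grip_width: 0.0153
finger_force: 58.5
```

>>> apply_moves:
  rows:
    - [0, 0, 0.004, 0, 0, 0, -1]
    - [0, 0, 0.004, 0, 0, 0, -1]
    - [0, 0, 0.004, 0, 0, 0, -1]
    - [0, 0, 0.003, 0, 0, 0, -1]

```text
time_s: 7.65
ee_pos: [0.501, -0.196, 0.2016]
tool_rot: [-2.461, -1.953, 0.0]
contact_force: [0.2, 0.4, -0.1]
grip_width: 0.0153
finger_force: 58.6
```

>>> apply_moves:
  rows:
    - [0, 0, 0.001, 0, 0, 0, -1]
    - [0, 0, 0.001, 0, 0, 0, -1]
    - [0, 0, 0.001, 0, 0, 0, -1]

```text
time_s: 8.02
ee_pos: [0.5011, -0.196, 0.199]
tool_rot: [2.461, 1.953, 0.0]
contact_force: [-0.6, -0.7, -0.7]
grip_width: 0.0154
finger_force: 58.7
```

>>> apply_moves:
  rows:
    - [0, 0, 0.001, 0, 0, 0, -1]
    - [0, 0, 0.001, 0, 0, 0, -1]

```text
time_s: 8.28
ee_pos: [0.5011, -0.196, 0.197]
tool_rot: [2.461, 1.953, 0.0]
contact_force: [-0.4, 0.5, -1.5]
grip_width: 0.0154
finger_force: 58.7
```

>>> apply_moves:
  rows:
    - [0, 0, 0.001, 0, 0, 0, -1]
    - [0, 0, 0.001, 0, 0, 0, -1]

```text
time_s: 8.52
ee_pos: [0.5011, -0.196, 0.1949]
tool_rot: [2.461, 1.953, 0.0]
contact_force: [-0.0, -0.6, -0.8]
grip_width: 0.0154
finger_force: 58.7
```

>>> apply_moves:
  rows:
    - [0, 0, 0.001, 0, 0, 0, -1]
    - [0, 0, 0.001, 0, 0, 0, -1]

```text
time_s: 8.78
ee_pos: [0.5011, -0.196, 0.193]
tool_rot: [2.461, 1.953, 0.0]
contact_force: [0.7, -0.2, 0.2]
grip_width: 0.0153
finger_force: 58.7
```

>>> apply_moves:
  rows:
    - [0, 0, 0.001, 0, 0, 0, -1]
    - [0, 0, 0.001, 0, 0, 0, -1]

```text
time_s: 9.02
ee_pos: [0.5011, -0.196, 0.191]
tool_rot: [2.46, 1.953, 0.0]
contact_force: [1.0, -0.1, 1.0]
grip_width: 0.0154
finger_force: 59.0
```

>>> apply_moves:
  rows:
    - [0, 0, 0.001, 0, 0, 0, -1]

```text
time_s: 9.15
ee_pos: [0.5011, -0.196, 0.1901]
tool_rot: [2.46, 1.953, 0.0]
contact_force: [0.3, -1.2, 2.2]
grip_width: 0.0155
finger_force: 59.1
```

>>> apply_moves:
  rows:
    - [0, 0, 0.001, 0, 0, 0, -1]

```text
time_s: 9.28
ee_pos: [0.5011, -0.1961, 0.1891]
tool_rot: [2.46, 1.953, 0.0]
contact_force: [1.1, 0.3, 3.2]
grip_width: 0.0157
finger_force: 59.1
```

>>> apply_moves:
  rows:
    - [0, 0, 0.001, 0, 0, 0, -1]

```text
time_s: 9.4
ee_pos: [0.5012, -0.196, 0.1881]
tool_rot: [2.46, 1.953, 0.0]
contact_force: [0.2, -0.3, 2.4]
grip_width: 0.0151
finger_force: 59.2
```

>>> apply_moves:
  rows:
    - [0, 0, 0.0005, 0, 0, 0, -1]

```text
time_s: 9.52
ee_pos: [0.5011, -0.1961, 0.1876]
tool_rot: [2.46, 1.953, 0.0]
contact_force: [0.2, -1.5, 3.3]
grip_width: 0.0156
finger_force: 59.3
```

>>> apply_moves:
  rows:
    - [0, 0, 0.0005, 0, 0, 0, -1]

```text
time_s: 9.65
ee_pos: [0.5011, -0.1961, 0.1871]
tool_rot: [2.46, 1.953, 0.0]
contact_force: [0.4, -0.1, 2.6]
grip_width: 0.0157
finger_force: 59.3
```

>>> apply_moves:
  rows:
    - [0, 0, 0.001, 0, 0, 0, -1]

```text
time_s: 9.78
ee_pos: [0.5011, -0.196, 0.1861]
tool_rot: [2.46, 1.953, 0.0]
contact_force: [0.8, -1.4, 3.5]
grip_width: 0.0154
finger_force: 59.4
```

Run:
```python
from h import *
for i in range(8):
    o=ctrl.observe(); print(o["time_s"],o["ee_pos"][2].round(5),o["contact_force"].round(2))
```

```text
9.775 0.18611 [ 0.83 -1.43  3.47]
9.775 0.18611 [ 0.83 -1.43  3.47]
9.775 0.18611 [ 0.83 -1.43  3.47]
9.775 0.18611 [ 0.83 -1.43  3.47]
9.775 0.18611 [ 0.83 -1.43  3.47]
9.775 0.18611 [ 0.83 -1.43  3.47]
9.775 0.18611 [ 0.83 -1.43  3.47]
9.775 0.18611 [ 0.83 -1.43  3.47]
```

>>> apply_moves:
  rows:
    - [0, 0, 0.0007, 0, 0, 0, -1]

```text
time_s: 9.9
ee_pos: [0.5011, -0.196, 0.1854]
tool_rot: [2.46, 1.953, 0.0]
contact_force: [0.5, -0.9, 4.4]
grip_width: 0.0153
finger_force: 59.5
```

>>> apply_moves:
  rows:
    - [0, 0, 0, 0, 0, 0, -1]
    - [0, 0, 0, 0, 0, 0, -1]

```text
time_s: 10.15
ee_pos: [0.5011, -0.196, 0.1853]
tool_rot: [2.461, 1.953, -0.0]
contact_force: [-0.2, -0.4, 4.3]
grip_width: 0.0156
finger_force: 59.4
```

Run:
```python
from h import *
F=[]
for i in range(10):
    s=ctrl.snapshot("scene"); F.append(ctrl.observe()["contact_force"])
print(np.mean(F,0),np.std(F,0))
c=s["pixels"][90:310,180:400]
cv2.imwrite("pics/c5.png",cv2.cvtColor(cv2.resize(c,(600,600),interpolation=cv2.INTER_CUBIC),cv2.COLOR_RGB2BGR))
```

```text
[-0.05368497 -0.55974316  3.35347118] [0.43336351 0.46581341 0.5847683 ]
```

View pics/c5.png

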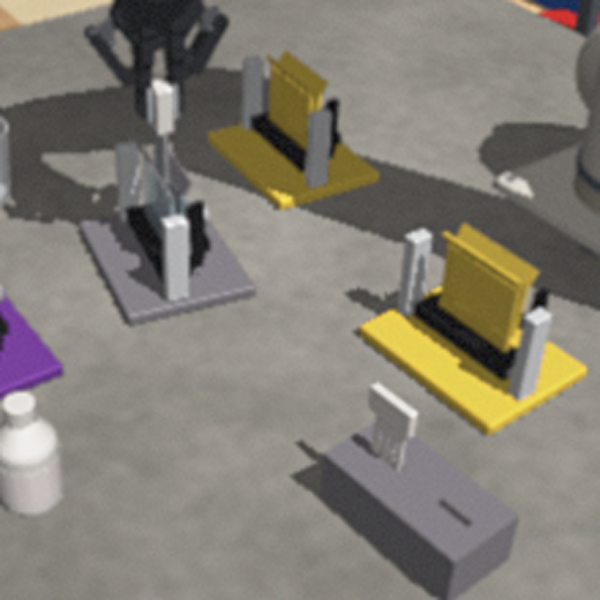

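The blade is upright between the plates at (165,165), the comb is still in its slot, and the other objects haven't moved. Drag was about 5 N while sliding and about 4.2 N at rest, so I'll hand it in.

```bash
python3 -c "
from rig import ctrl
print(ctrl.hand_in())"
```

```text
the job is handed in; nothing more can be done
None
```

The job is handed in: the gauge blade is held still and upright between the grey clamp's plates, its lower end about 46 mm below the mouth, with about 5 N of sliding drag estimated from noisy force readings (about 4 N at rest), the handle still gripped and the comb still in its slot.

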